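# Load the keyed post into the welding nest

## Task

Pick up the steel post standing on its rectangular plate and load it into the blue welding nest: turn it so that the yellow tab on the plate lines up with the yellow notch in the nest wall, and lower it in (do not drop it) until the plate lies flat on the nest floor. Let go and leave it standing upright; leave the plate blank, the mandrel and the nut where they are.

Things in the scene. Friction and masses are not known exactly. Their poses are not given: they have to be found in the camera images.
- post_plate: Workpiece, 0.75 kg: dark steel plate 96 (x) by 60 (y), 6 mm thick; on it stands a round bar, 26 mm diameter, its axis at x = -20, y = -4, its top 134 mm over the plate's underside: grip the bar near its top. A yellow tab, 12 mm wide, 6 thick, sticks out 34 mm from the middle of the +x short edge (to x = 82). Origin: centre of the plate's underside; z up.
- tab (a point): A point on the workpiece's yellow tab, at x = 63, y = 0, z = 0 mm of the workpiece frame.
- nest: Fixed nest: base 170 (x) by 104 (y), 8 mm thick; walls to 23 mm over the table, blue on 3 sides, yellow on the +x short side. Pocket 116 (x) by 80 (y) in its lowest 5 mm, then sloping out to a mouth of 124 by 88. Notch for the tab in the middle of the +x wall, 40 mm wide at the floor, 48 at the top; the plate goes in this way round only. Origin: centre of the base's underside; z up.
- nest_seat (a point): Centre of the nest's pocket floor, 8 mm over the nest's origin, axes as the nest. When loaded, the workpiece's origin is here and its x axis points along the nest's x axis.
- nest_notch (a point): Centre of the notch at floor height, at x = 63, y = 0, z = 8 mm of the nest frame. When loaded, the tab point is here.
- blank: Bystander: loose dark steel plate blank, 60 x 88 x 14 mm, lying flat. Origin: centre of its underside.
- mandrel: Bystander: loose turned steel plug of 38 mm diameter with a T pin on top, 69 mm high. Origin: centre of its underside.
- nut: Bystander: loose hexagon nut, 30 mm across flats, 16 mm high. Origin: centre of its underside.

How it is judged:
By the outcome, as a careful person would: the job done as asked, in the order asked, and still so for the second after the job is handed in, with the robot touching nothing.
It also fails if it takes over 38 s, if anything falls off the work surface, if the arm or the gripper's body presses on something with over 40 N, if the wrist force passes 120 N, or if a joint passes its speed limit or range.

## Robot

A 6-joint arm with a two-finger parallel gripper is mounted at the origin on the work surface; the furniture and walls round the work are solid. World frame = base frame: x ahead of the robot, y to its left, z up, the work surface at z = 0. Lengths are in m, angles in degrees, forces in N, time in s.
With the tool pointing down it reaches from about 0.25 to 0.725 m from the base axis. Payload 9.7 kg.
Tool frame: the origin (TCP) lies midway between the tips of the shut fingers; the grasp point (between the pads) lies 19 mm behind it; z points along the fingers, y is the direction in which the jaws open and shut (so a half turn about z gives the same grasp; the last joint's range is limited). The gripper opens to 85 mm and grips with 20 to 120 N. Pads are 22 mm wide; open, the fingers measure 114 mm over their backs; the gripper's body (76 mm by 85 mm) begins 54 mm behind the grasp point. The pads swing forward as they close: fully open they stand 13 mm farther back than shut.
Start: joints at [-65.89, 4.979, 10.078, 95.1, 0, 90], TCP at [0.225, -0.502, 0.231] pointing down, gripper open.
Joint ranges: [-179.16, 179.16], [-48.56, 103.87], [-65.8, 70.77], [-126.05, 130.52], [-82.76, 87.17], [-180, 180]. Speed limits (degrees/s): [127.2, 127.2, 147.25, 180, 180, 180].

## Interface

Orientations are given as [roll, pitch, yaw] about the fixed x, y, z axes, in that order (R = Rz(yaw) Ry(pitch) Rx(roll)).
In Python, from workcell import get_obs, camera, get_calibration, job_done gives the robot as it stands.
- The arm moves only by the tool play_rows, never from a script. Its argument "commands" is text: rows parted by semicolons, each of 5 numbers parted by spaces: the opening, from 0 (shut) to 1 (fully open), then the shift along the world's x, y, z in mm, then the turn about the world's z in degrees. A call has 1 to 10 rows; each row is the pose to reach, as a shift and turn from the pose commanded when the call began; what a row does not reach only later rows make up. A row lasts 1/12 s, in which the tool goes at most 41.7 mm and 7.16 degrees, less where a joint would pass 70% of its speed; a pose out of reach is approached as far as the arm can. A call with a gripper value outside its range is refused whole. The fingers move at their own pace and stop on an object; "force" is the grip in N (left out, the last holds). Time passes only in rows, so rows that repeat a pose let the fingers close. It gives the time, the measured TCP pose, the force and the opening at its end, in the units of the state.
- get_obs(): the state, without advancing time (a new reading comes with each control period).
- camera(name): name is "side" or "top" or "wrist"; returns the picture (384x512x3 uint8, red, green, blue); there is no depth.
- get_calibration(name): a dict with "fx", "fy", "cx", "cy" (pixels), "eye" and "attitude" of the camera in the world; the wrist camera has in their place "mount" (4x4, takes a point from camera to tool coordinates, whose origin is the TCP and whose axes are the flange's). Camera axes: x right, y down, z forward; pixel columns grow to the right and rows downward; lengths in m; the calibration is good to about 2 mm. A picture is of the moment at which its call begins: read the wrist's pose just before it. get_calibration takes no time and is no camera call.
- job_done(): hands the job in, once; it reports no verdict.
The state is a dict: "time": time; "q": joint angles; "qd": joint speeds; "joint_efforts": joint torques, N m; "ee_pos": TCP position; "tcp_rot": TCP orientation; "wrist_force": force on the tool from outside, world axes, zero at the start; "torque": the same for the moment, N m; "opening": finger opening in m.
Only numpy, scipy, OpenCV 4.12 (cv2) and the standard library are available. Lean on these libraries where they do the work, as an engineer would, in place of code of your own. Each camera call takes 0.05 s, during which the arm holds its last target.

## Working session

There is one attempt and no reset: what is moved stays moved. The work goes in short steps, Python scripts to look and compute and a tool call to move; the robot and the scene stay as the last step left them, time stands still between calls to the robot, and variables do not carry over. Pictures are saved under pics/ and viewed, and the job is handed in when it is done.

Besides the shell and the picture viewer there is one more tool, called after "Call:" by a JSON object that holds its "op" and its "data", one argument or row to a line. play_rows: Moves the arm, as the interface text tells. Its arguments: {"type":"object","properties":{"commands":{"type":"string"},"force":{"type":"number"}},"required":["commands"]}

```bash
mkdir -p pics; ls; python3 - <<'E'
from workcell import *
import cv2
o=get_obs();print(o)
for n in("side","top","wrist"):
    c=get_calibration(n);print(n,c)
    im=camera(n);cv2.imwrite(f"pics/{n}0.png",im[:,:,::-1])
E
```

```text
pics
{'time': 0.0, 'q': array([-6.58888528e+01,  5.01012614e+00,  1.00333247e+01,  9.50995217e+01,
       -3.55305269e-04,  9.00000171e+01]), 'qd': array([-0.04964952,  0.07440202,  0.02993838,  0.13596284, -0.02589521,
       -0.02490313]), 'joint_efforts': array([-8.89041730e-04, -5.20394969e+01,  4.64799929e+01,  1.64119672e-02,
       -5.72238790e-07, -1.84013615e-06]), 'ee_pos': array([ 0.22458092, -0.50179931,  0.2305823 ]), 'tcp_rot': array([-1.79923677e+02,  3.55327784e-04,  2.41111305e+01]), 'wrist_force': array([ 0.05937186, -0.10280281, -0.20548179]), 'torque': array([-0.00550686,  0.01352087, -0.07076153]), 'opening': 0.0855375263352806}
side {'fx': 418.6808765145172, 'fy': 418.6808765145172, 'cx': 260.03924711065724, 'cy': 190.95859546808427, 'eye': array([0.13432765, 0.87193268, 0.41019003]), 'attitude': array([-116.26364806,    0.30251897, -152.04698214])}
top {'fx': 431.18113297631794, 'fy': 431.18113297631794, 'cx': 260.0776744002688, 'cy': 192.2263784679533, 'eye': array([0.38079918, 0.21910608, 0.88051161]), 'attitude': array([-174.2267799 ,   -0.38161985,  -89.79236918])}
wrist {'fx': 307.5203141766889, 'fy': 307.5203141766889, 'cx': 257.6700527397638, 'cy': 197.3982201134571, 'mount': array([[ 4.24113066e-04, -9.60222167e-01, -2.79236834e-01,
         7.05716914e-02],
       [ 9.99999594e-01,  1.85398056e-04,  8.81293372e-04,
        -4.54853736e-04],
       [-7.94467466e-04, -2.79237094e-01,  9.60221857e-01,
        -1.41623244e-01],
       [ 0.00000000e+00,  0.00000000e+00,  0.00000000e+00,
         1.00000000e+00]])}
```

View pics/top0.png

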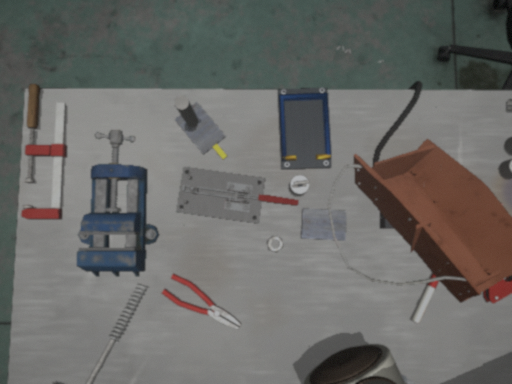

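View pics/side0.png

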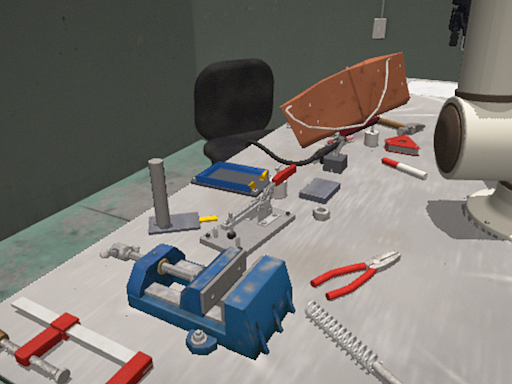

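View pics/wrist0.png

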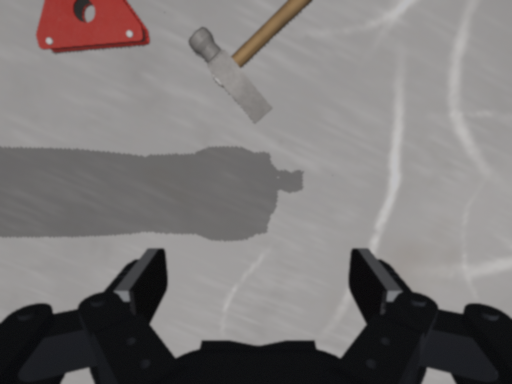

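```bash
cat > h.py <<'E'
import numpy as np,cv2
from scipy.spatial.transform import Rotation as R
from workcell import *
def cam(n,obs=None):
    c=get_calibration(n)
    K=np.array([[c['fx'],0,c['cx']],[0,c['fy'],c['cy']],[0,0,1]])
    if n!='wrist':
        return K,R.from_euler('xyz',c['attitude'],degrees=True).as_matrix(),np.array(c['eye'])
    T=np.eye(4);T[:3,:3]=R.from_euler('xyz',obs['tcp_rot'],degrees=True).as_matrix();T[:3,3]=obs['ee_pos']
    M=T@c['mount'];return K,M[:3,:3],M[:3,3]
def unproj(C,uv,z):
    K,Rm,e=C
    d=Rm@np.linalg.inv(K)@np.array([uv[0],uv[1],1.])
    return e+d*(z-e[2])/d[2]
def proj(C,p):
    K,Rm,e=C
    q=K@(Rm.T@(np.asarray(p)-e));return q[:2]/q[2]
def crop(src,dst,x,y,w,h,s):
    im=cv2.imread(src)[y:y+h,x:x+w];cv2.imwrite(dst,cv2.resize(im,None,fx=s,fy=s,interpolation=cv2.INTER_CUBIC))
E
python3 - <<'E'
from h import *
crop('pics/top0.png','pics/t_a.png',165,80,180,100,4.4)
crop('pics/side0.png','pics/s_a.png',140,140,150,110,5)
E
```

```text
(no output)
```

View pics/t_a.png

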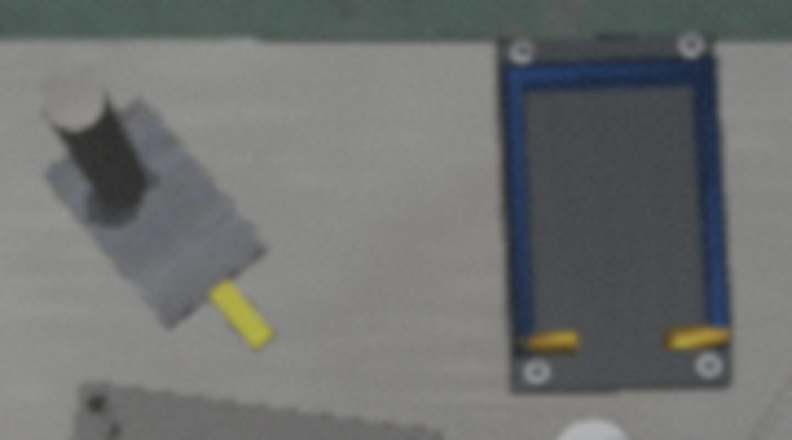

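View pics/s_a.png

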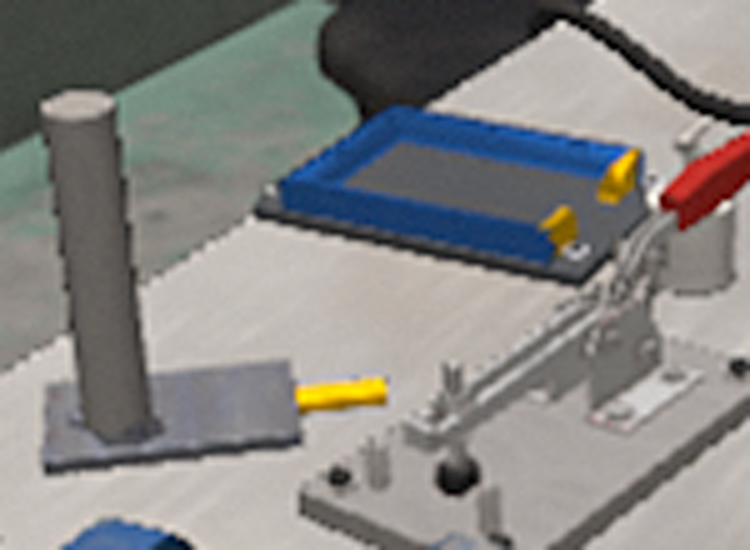

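```bash
cat > fit.py <<'E'
from h import *
from scipy.optimize import least_squares
def fit(obs,x0):
    # obs: list of (C, uv, local pt)
    def f(p):
        c,s=np.cos(p[2]),np.sin(p[2])
        return np.concatenate([proj(C,[p[0]+c*l[0]-s*l[1],p[1]+s*l[0]+c*l[1],l[2]])-uv for C,uv,l in obs])
    r=least_squares(f,x0,loss='soft_l1');return r.x,f(r.x).reshape(-1,2)
E
python3 - <<'E'
from fit import *
T=cam('top');S=cam('side')
u=lambda X,Y:np.array([165+(X+.5)/4.4-.5,80+(Y+.5)/4.4-.5])
v=lambda X,Y:np.array([140+(X+.5)/5-.5,140+(Y+.5)/5-.5])
np.set_printoptions(precision=4,suppress=True)
plT=[(T,u(45,172),(-.048,-.03,.006)),(T,u(140,97),(-.048,.03,.006)),(T,u(267,248),(.048,.03,.006)),(T,u(172,327),(.048,-.03,.006)),(T,u(262,346),(.082,0,.006)),(T,u(76,100),(-.02,-.004,.134))]
# side: which corners
plS=[(S,v(80,104),(-.02,-.004,.134)),(S,v(386,386),(.082,.0,.006))]
for o in (plT,plT+plS):
    p,r=fit(o,[.6,.35,-2.2]);print(p[:2],np.degrees(p[2]));print(r.round(1).tolist())
p0=p
for l in [(-.048,-.03,.006),(-.048,.03,.006),(.048,.03,.006),(.048,-.03,.006)]:
    c,s=np.cos(p[2]),np.sin(p[2]); q=proj(S,[p[0]+c*l[0]-s*l[1],p[1]+s*l[0]+c*l[1],l[2]]);print('side',(q-[140,140])*5)
ns=[(T,u(500,38),(-.085,-.052,.008)),(T,u(714,38),(-.085,.052,.008)),(T,u(732,386),(.085,.052,.008)),(T,u(512,392),(.085,-.052,.008)),
 (T,u(523,88),(-.058,-.04,.008)),(T,u(696,86),(-.058,.04,.008))]
nsS=[(S,v(258,212),(-.085,-.052,.008)),(S,v(578,278),(.085,-.052,.008))]
for o in (ns,nsS,ns+nsS):
    p,r=fit(o,[.57,.12,3.1]);print('nest',p[:2],np.degrees(p[2]));print(r.round(1).tolist())
for l in [(-.085,-.052,.008),(-.085,.052,.008),(.085,.052,.008),(.085,-.052,.008)]:
    c,s=np.cos(p[2]),np.sin(p[2]); q=proj(S,[p[0]+c*l[0]-s*l[1],p[1]+s*l[0]+c*l[1],l[2]]);print('side',(q-[140,140])*5)
for n,uv,z in (('mandrel',(300,184),.069),('nut',(275,243),.016),('blank',(324,224),.014),('clampL',(178,190),.02),('clampR',(266,195),.02),('clamphandle',(298,202),.06)):print(n,unproj(T,uv,z))
E
```

```text
[0.6032 0.3384] -140.64302251327987
[[-0.7, 0.1], [0.5, -0.6], [0.5, 0.3], [-0.7, 0.4], [0.6, -0.3], [-0.2, 0.0]]
[0.6036 0.3389] -140.64697095219313
[[-0.9, -0.1], [0.3, -0.8], [0.3, 0.1], [-0.9, 0.2], [0.4, -0.5], [-0.5, -0.2], [0.8, -0.0], [0.9, -0.1]]
side [ 42.1619 460.166 ]
side [ 47.8215 380.3317]
side [295.2928 355.5954]
side [306.4816 432.0403]
nest [0.6042 0.1228] 181.8022031139254
[[-0.4, -0.2], [0.7, -1.4], [0.2, -0.0], [-0.5, -0.0], [0.5, 0.9], [-0.4, 0.4]]
nest [0.6002 0.126 ] 179.95989528276607
[[-0.6, -1.6], [0.6, 0.7]]
nest [0.6041 0.123 ] 181.6608218473464
[[-0.4, -0.2], [0.7, -1.3], [0.0, 0.1], [-0.7, -0.0], [0.5, 0.9], [-0.4, 0.5], [-1.3, -1.8], [0.8, -0.6]]
side [249.5379 200.8324]
side [369.8944 122.0201]
side [680.5695 182.6661]
side [580.1128 273.1389]
mandrel [0.4789 0.1383 0.069 ]
nut [0.3667 0.1836 0.016 ]
blank [0.4049 0.0851 0.014 ]
clampL [0.4716 0.3782 0.02  ]
clampR [0.4623 0.2018 0.02  ]
clamphandle [0.4453 0.1415 0.06  ]
```

```bash
python3 - <<'E'
from h import *
T=cam('top');S=cam('side')
crop('pics/top0.png','pics/t_b.png',345,75,167,230,2.6)
for z in (.05,.1,.15,.2,.25,.3): print(z,[proj(S,unproj(T,uv,z)).round(0).tolist() for uv in ((430,142),(510,205),(355,160),(465,298))],unproj(T,(430,142),z))
crop('pics/side0.png','pics/s_b.png',270,40,180,140,4.2)
E
```

```text
0.05 [[292.0, 134.0], [353.0, 125.0], [281.0, 154.0], [412.0, 145.0]] [ 0.56538554 -0.11954654  0.05      ]
0.1 [[293.0, 118.0], [353.0, 110.0], [282.0, 135.0], [410.0, 128.0]] [ 0.55427273 -0.09915835  0.1       ]
0.15 [[295.0, 101.0], [353.0, 94.0], [284.0, 116.0], [408.0, 109.0]] [ 0.54315992 -0.07877015  0.15      ]
0.2 [[296.0, 83.0], [353.0, 77.0], [286.0, 95.0], [406.0, 89.0]] [ 0.53204711 -0.05838196  0.2       ]
0.25 [[298.0, 63.0], [353.0, 58.0], [288.0, 72.0], [404.0, 67.0]] [ 0.5209343  -0.03799377  0.25      ]
0.3 [[299.0, 41.0], [352.0, 38.0], [291.0, 47.0], [402.0, 44.0]] [ 0.50982149 -0.01760558  0.3       ]
```

View pics/s_b.png

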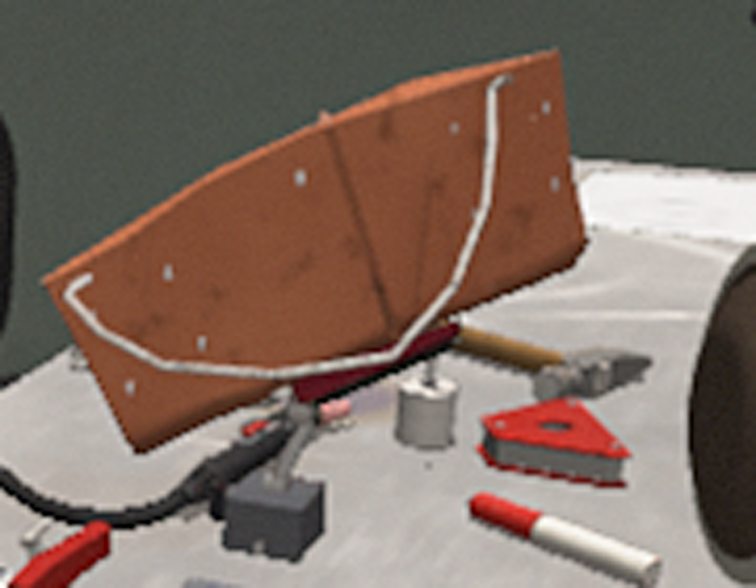

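View pics/t_b.png

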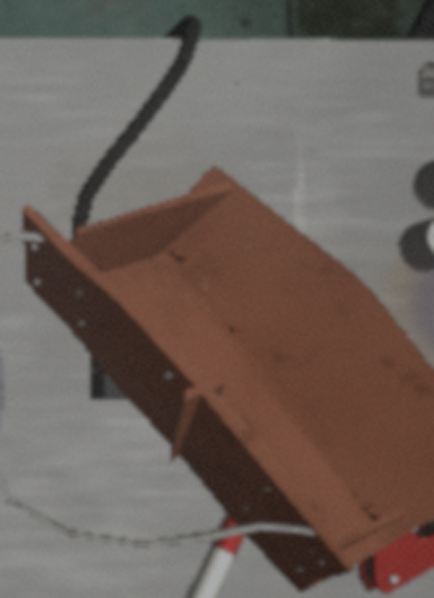

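```bash
python3 - <<'E'
from h import *
T=cam('top');S=cam('side')
for t,z in (((355,160),.17),((480,294),.28),((460,302),.2),((512,205),.28),((430,142),.2)): p=unproj(T,t,z);print(p.round(3),proj(S,p).round())
o=get_obs(); print(o['time'])
E
```

```text
[0.507 0.056 0.17 ] [285. 108.]
[ 0.303 -0.087  0.28 ] [402.  52.]
[ 0.28  -0.096  0.2  ] [409.  90.]
[ 0.425 -0.138  0.28 ] [353.  46.]
[ 0.532 -0.058  0.2  ] [296.  83.]
0.15
```

Call:
{"op": "play_rows", "data": {
  "commands": "1 0 0 40 0;1 0 0 80 0;1 0 0 120 0;1 0 0 160 0;1 0 0 190 0;1 0 0 190 0",
  "force": 100
}}

```text
time: 0.65
ee_pos: [0.2247, -0.5022, 0.4279]
tcp_rot: [179.5, -0.0, 24.1]
wrist_force: [-0.0, 0.7, 0.1]
opening: 0.0853
```

Call:
{"op": "play_rows", "data": {
  "commands": "1 14 34 0 7;1 28 68 0 14;1 42 102 0 21;1 56 136 0 28;1 70 170 0 35;1 84 204 0 42;1 98 238 0 49;1 112 272 0 56;1 126 306 0 63;1 140 340 0 70"
}}

```text
time: 1.48
ee_pos: [0.3648, -0.1603, 0.4212]
tcp_rot: [180.0, 0.0, 94.4]
wrist_force: [1.3, -0.9, -0.0]
opening: 0.0855
```

```bash
python3 - <<'E'
from h import *
o=get_obs();print(o['q'],o['ee_pos'],o['tcp_rot'])
E
```

```text
[-2.37204287e+01 -6.06720241e+00  2.15825574e+01  1.17640671e+02
  1.02883447e-03  6.18391129e+01] [ 0.36480572 -0.16028809  0.42118146] [1.79991502e+02 3.38225906e-03 9.44404582e+01]
```

Call:
{"op": "play_rows", "data": {
  "commands": "1 14 37 0 4;1 28 74 0 8;1 42 111 0 12;1 56 148 0 16;1 70 185 0 20;1 84 222 0 24;1 98 259 -10 28;1 112 296 -20 32;1 126 333 -30 35;1 138 370 -40 35"
}}

```text
time: 2.32
ee_pos: [0.5031, 0.2101, 0.3804]
tcp_rot: [-180.0, -0.0, 129.3]
wrist_force: [0.2, 0.1, 1.0]
opening: 0.0859
```

Call:
{"op": "play_rows", "data": {
  "commands": "1 20 30 -20 0;1 40 60 -40 0;1 60 90 -60 0;1 80 120 -80 0;1 90 130 -100 0;1 90 130 -110 0;1 90 130 -110 0;1 90 130 -110 0"
}}

```text
time: 2.98
ee_pos: [0.5923, 0.3378, 0.2706]
tcp_rot: [-179.9, -0.0, 129.1]
wrist_force: [0.3, 0.1, 1.3]
opening: 0.0855
```

```bash
python3 - <<'E'
from h import *
o=get_obs();print(o['time'],o['q'],o['ee_pos'],o['tcp_rot'])
cv2.imwrite('pics/wrist1.png',camera('wrist')[:,:,::-1])
C=cam('wrist',o)
a=np.radians(-140.65);c,s=np.cos(a),np.sin(a)
for l in [(-.02,-.004,.134),(-.048,-.03,.006),(-.048,.03,.006),(.048,.03,.006),(.048,-.03,.006),(.082,0,.006)]:
  print(l,proj(C,[.6036+c*l[0]-s*l[1],.3389+s*l[0]+c*l[1],l[2]]))
E
```

```text
2.9833 [ 2.96969841e+01  2.68161767e+01  4.13322369e+01  1.04628342e+02
 -1.90270364e-04  8.05814926e+01] [0.59231052 0.33780555 0.27060816] [-1.79889201e+02 -1.81865575e-02  1.29115474e+02]
(-0.02, -0.004, 0.134) [289.6871641  189.79192603]
(-0.048, -0.03, 0.006) [302.01296246 145.58008312]
(-0.048, 0.03, 0.006) [300.4032386  189.83125463]
(0.048, 0.03, 0.006) [230.13023327 190.04024771]
(0.048, -0.03, 0.006) [228.8177873  145.83114382]
(0.082, 0, 0.006) [204.11749373 168.4668565 ]
```

View pics/wrist1.png

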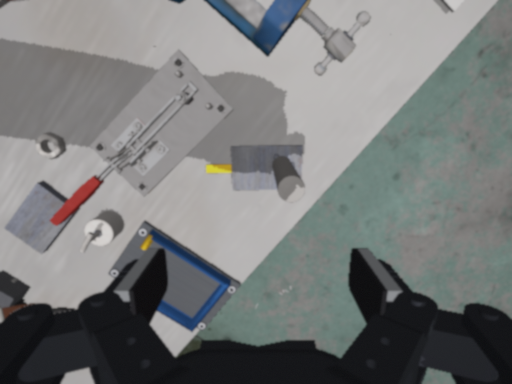

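Call:
{"op": "play_rows", "data": {
  "commands": "1 12 9 -20 0;1 24 17 -40 0;1 24 17 -75 0;1 24 17 -110 0;1 24 17 -140 0;1 24 17 -165 0;1 24 17 -178 0;1 24 17 -178 0;1 24 17 -178 0"
}}

```text
time: 3.78
ee_pos: [0.617, 0.3549, 0.0952]
tcp_rot: [179.9, 0.0, 129.1]
wrist_force: [-0.2, 0.1, 0.8]
opening: 0.0856
```

```bash
python3 - <<'E'
from h import *
o=get_obs();print(o['time'],o['q'],o['ee_pos'],o['tcp_rot'],o['wrist_force'])
cv2.imwrite('pics/wrist2.png',camera('wrist')[:,:,::-1])
cv2.imwrite('pics/side2.png',camera('side')[:,:,::-1])
crop('pics/side2.png','pics/s_2.png',90,60,250,190,3.1)
E
```

```text
3.7833 [2.99078515e+01 2.70692709e+01 2.20301830e+01 8.48729897e+01
 8.62991417e-05 8.08148644e+01] [0.61700678 0.35490765 0.09517299] [1.79913191e+02 1.39494255e-02 1.29092977e+02] [-0.15679155  0.10577745  0.82479823]
```

View pics/wrist2.png

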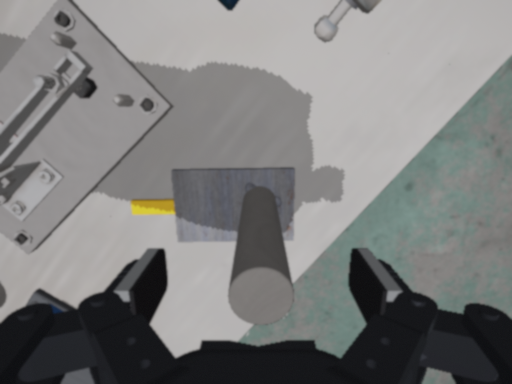

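View pics/s_2.png

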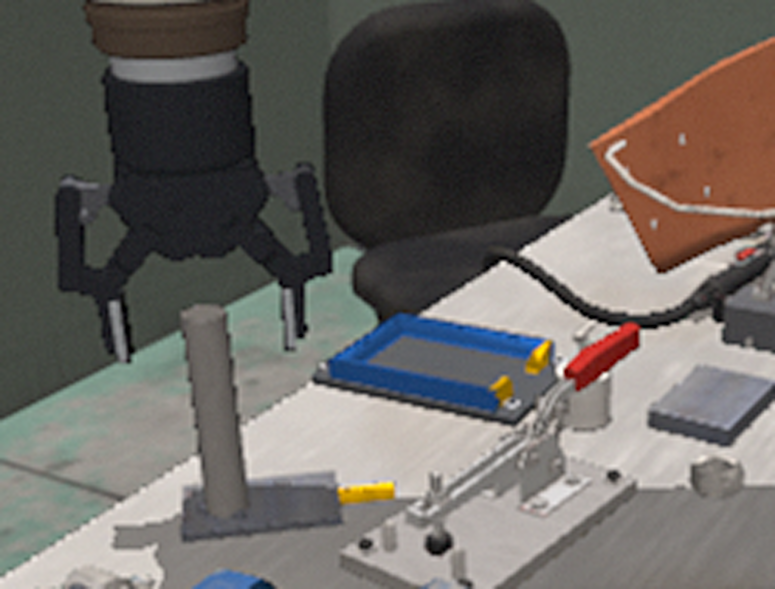

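Call:
{"op": "play_rows", "data": {
  "commands": "1 0 0 -6 0;0 0 0 -6 0;0 0 0 -6 0;0 0 0 -6 0;0 0 0 -6 0;0 0 0 -6 0;0 0 0 -6 0;0 0 0 -6 0;0 0 0 -6 0;0 0 0 -6 0",
  "force": 100
}}

```text
time: 4.72
ee_pos: [0.617, 0.3552, 0.0879]
tcp_rot: [179.9, 0.0, 129.1]
wrist_force: [1.8, 1.8, 4.5]
opening: 0.024
```

Call:
{"op": "play_rows", "data": {
  "commands": "0 0 0 0 0;0 0 0 0 0;0 0 0 2 0;0 0 0 5 0;0 0 0 10 0;0 0 0 15 0;0 0 0 20 0;0 0 0 20 0"
}}

```text
time: 5.38
ee_pos: [0.617, 0.3552, 0.1086]
tcp_rot: [179.9, 0.0, 129.1]
wrist_force: [-0.8, -0.2, -7.9]
opening: 0.0239
```

```bash
python3 - <<'E'
from h import *
o=get_obs();print(o['time'],o['ee_pos'],o['tcp_rot'],o['wrist_force'],o['torque'],o['opening'])
cv2.imwrite('pics/wrist3.png',camera('wrist')[:,:,::-1])
cv2.imwrite('pics/side3.png',camera('side')[:,:,::-1])
crop('pics/side3.png','pics/s_3.png',90,60,250,190,3.1)
E
```

```text
5.3833 [0.61702404 0.35516331 0.10863241] [1.79923880e+02 1.27918514e-02 1.29108473e+02] [-0.75675383 -0.2012783  -7.88856856] [ 0.0487102  -0.09047737 -0.03232896] 0.023925686544318342
```

View pics/wrist3.png

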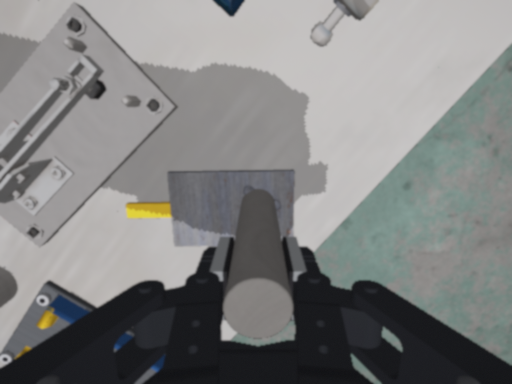

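View pics/s_3.png

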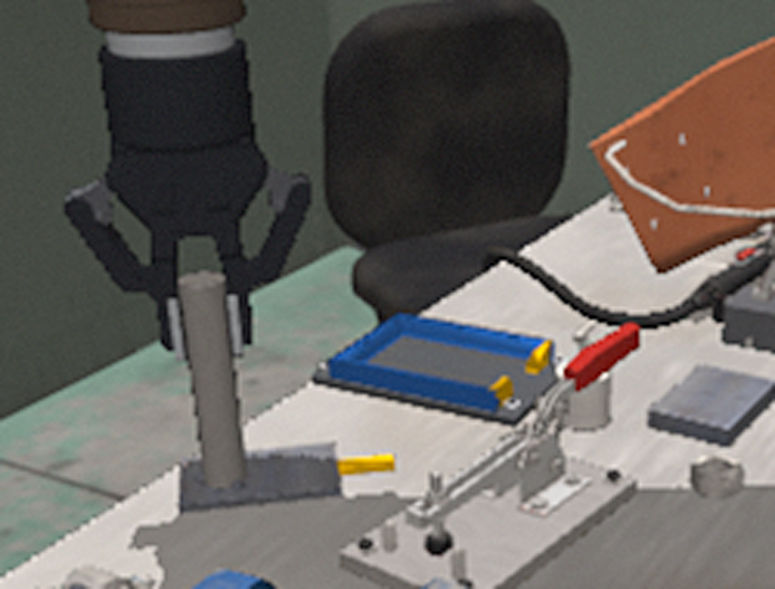

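Call:
{"op": "play_rows", "data": {
  "commands": "0 0 0 15 0;0 0 0 30 0;0 1 -12 45 -3;0 2 -35 55 -8;0 3 -60 60 -13;0 4 -85 60 -18;0 5 -110 60 -23;0 6 -135 60 -28;0 7 -160 60 -33;0 7 -185 60 -37"
}}

```text
time: 6.32
ee_pos: [0.6235, 0.1687, 0.167]
tcp_rot: [-180.0, 0.0, 91.9]
wrist_force: [-0.7, -0.0, -8.2]
opening: 0.0238
```

Call:
{"op": "play_rows", "data": {
  "commands": "0 0 -20 0 -0.7;0 0 -35 0 -0.7;0 0 -43 0 -0.7;0 0 -43 0 -0.7;0 0 -43 0 -0.7;0 0 -43 0 -0.7"
}}

```text
time: 6.82
ee_pos: [0.6237, 0.128, 0.1672]
tcp_rot: [-180.0, -0.0, 91.5]
wrist_force: [-0.4, -0.3, -8.1]
opening: 0.0242
```

```bash
python3 - <<'E'
from h import *
o=get_obs();print(o['time'],o['ee_pos'],o['tcp_rot'],o['wrist_force'],o['torque'],o['opening'])
for n in ('wrist','side','top'): cv2.imwrite(f'pics/{n}4.png',camera(n)[:,:,::-1])
crop('pics/side4.png','pics/s_4.png',150,40,220,170,3.5)
crop('pics/top4.png','pics/t_4.png',230,80,150,110,5)
E
```

```text
6.8167 [0.62367929 0.12799753 0.1672043 ] [-1.79999264e+02 -2.82079187e-02  9.14756708e+01] [-0.44177388 -0.26090868 -8.07690554] [ 0.05123499 -0.09882045  0.02605294] 0.024158220827843416
```

View pics/wrist4.png

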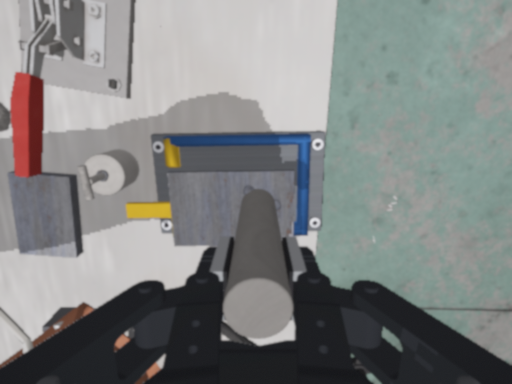

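View pics/s_4.png

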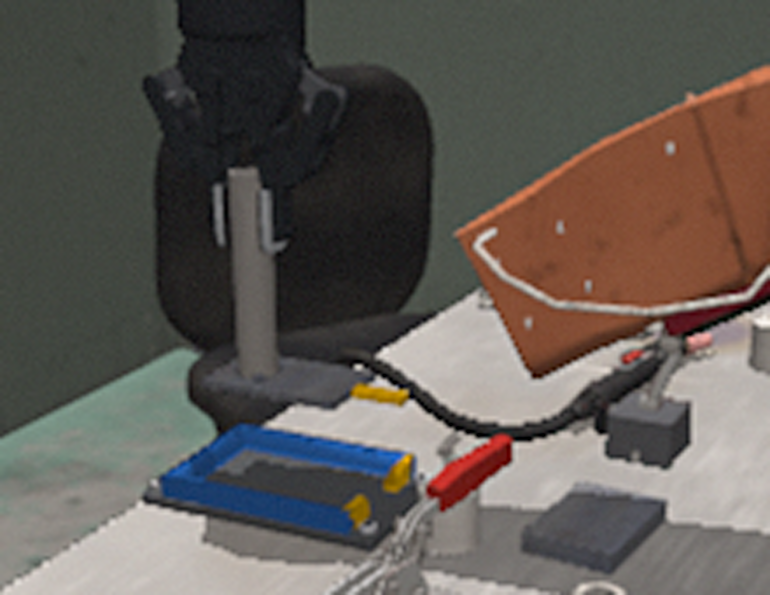

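View pics/t_4.png

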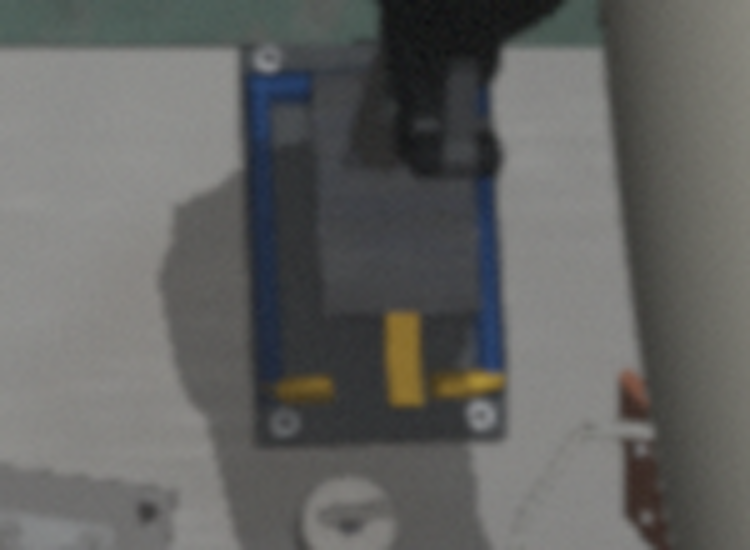

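```bash
python3 - <<'E'
from fit import *
o=get_obs();C=cam('wrist',o);T=cam('top')
print(o['time'],o['wrist_force'])
def tr(p,l):
    a=np.radians(p[2]);c,s=np.cos(a),np.sin(a);return [p[0]+c*l[0]-s*l[1],p[1]+s*l[0]+c*l[1],l[2]]
n=(.6041,.123,181.66)
for l in [(-.085,-.052,.008),(.085,-.052,.008),(-.062,-.044,.023),(.085,.052,.008),(-.075,.042,.008),(-.075,-.042,.008),(.075,-.042,.008),(.075,.042,.008)]: print('nest',l,proj(C,tr(n,l)).round(1),'top',((proj(T,tr(n,l))-[230,80])*5).round())
h=.0793
y=-140.65-37.7+.0
a=np.radians(y);b=np.array([.6237,.128]);org=b-np.array([[np.cos(a),-np.sin(a)],[np.sin(a),np.cos(a)]])@[-.02,-.004]
w=(org[0],org[1],y);print(w)
for l in [(-.048,-.03),(.048,-.03),(.048,.03),(-.048,.03),(.082,.006),(.082,-.006)]: q=tr(w,(*l,.006+h));print('wp',l,proj(C,q).round(1),'top',((proj(T,q)-[230,80])*5).round())
crop('pics/wrist4.png','pics/w_4.png',110,110,230,170,3.4)
E
```

```text
6.9667 [-0.20748851 -0.1724094  -7.52309385]
nest (-0.085, -0.052, 0.008) [326.  133.2] top [239.  40.]
nest (0.085, -0.052, 0.008) [149.  133.7] top [251. 443.]
nest (-0.062, -0.044, 0.023) [304.  143.4] top [262.  82.]
nest (0.085, 0.052, 0.008) [159. 234.] top [505. 437.]
nest (-0.075, 0.042, 0.008) [311.1 224.8] top [465.  58.]
nest (-0.075, -0.042, 0.008) [315.1 143.7] top [264.  63.]
nest (0.075, -0.042, 0.008) [160.4 144.1] top [275. 419.]
nest (0.075, 0.042, 0.008) [167.7 225.1] top [480. 414.]
(np.float64(0.6038234684455983), np.float64(0.12342577947985978), -178.35000000000002)
wp (-0.048, -0.03) [296.1 171.4] top [308.  65.]
wp (0.048, -0.03) [166.2 171.7] top [317. 313.]
wp (0.048, 0.03) [172.7 246.1] top [476. 310.]
wp (-0.048, 0.03) [293.7 245.8] top [466.  61.]
wp (0.082, 0.006) [126.1 217.7] top [416. 400.]
wp (0.082, -0.006) [124.2 202.8] top [384. 401.]
```

View pics/w_4.png

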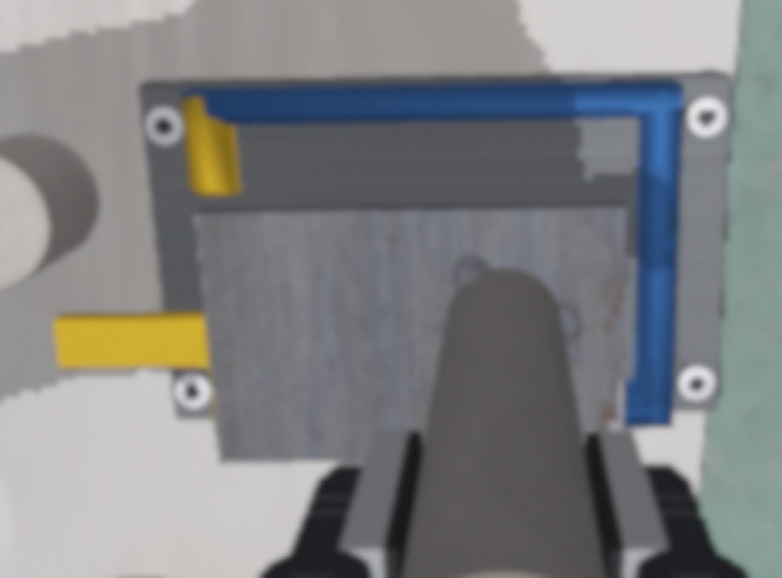

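Call:
{"op": "play_rows", "data": {
  "commands": "0 0 0 -10 0;0 0 0 -20 0;0 0 0 -30 0;0 0 0 -40 0;0 0 0 -48 0;0 0 0 -54 0;0 0 0 -58 0;0 0 0 -62 0;0 0 0 -62 0;0 0 0 -62 0"
}}

```text
time: 7.8
ee_pos: [0.6237, 0.127, 0.1054]
tcp_rot: [180.0, -0.0, 91.4]
wrist_force: [0.3, -0.0, -7.9]
opening: 0.0242
```

```bash
python3 - <<'E'
from h import *
o=get_obs();print(o['time'],o['ee_pos'],o['tcp_rot'],o['wrist_force'],o['torque'],o['opening'])
for n in ('wrist','side'): cv2.imwrite(f'pics/{n}5.png',camera(n)[:,:,::-1])
crop('pics/side5.png','pics/s_5.png',150,60,180,150,4)
crop('pics/wrist5.png','pics/w_5.png',110,110,230,170,3.4)
E
```

```text
7.8 [0.62372624 0.12695489 0.10540842] [ 1.79991174e+02 -1.89448776e-04  9.14068677e+01] [ 0.33113932 -0.03950681 -7.8666378 ] [-0.01102674 -0.03391794 -0.00540596] 0.02418199321148293
```

View pics/w_5.png

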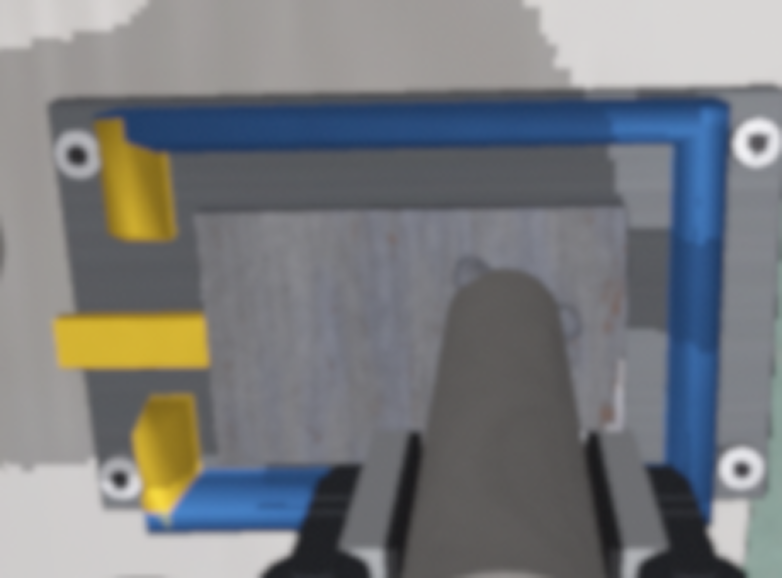

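View pics/s_5.png

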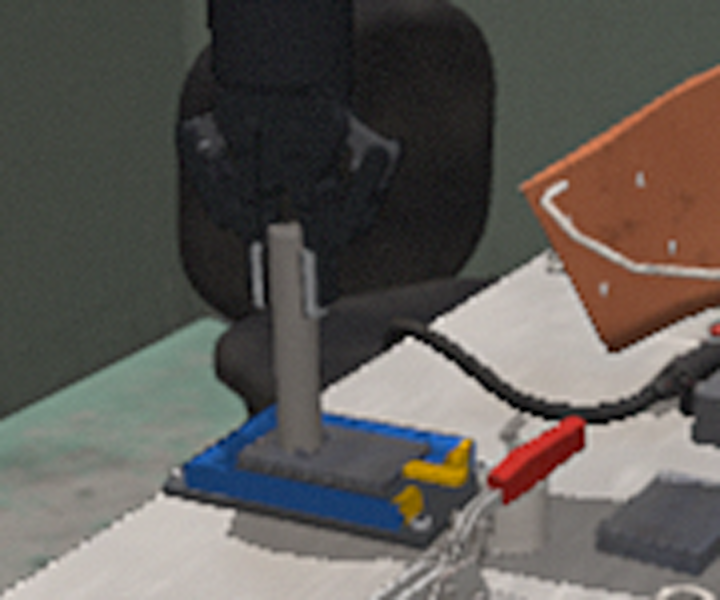

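Call:
{"op": "play_rows", "data": {
  "commands": "0 0 0 -2 0;0 0 0 -4 0;0 0 0 -6 0;0 0 0 -7 0;0 0 0 -8 0;0 0 0 -8.5 0;0 0 0 -9 0;0 0 0 -9.5 0;0 0 0 -9.5 0;0 0 0 -9.5 0"
}}

```text
time: 8.73
ee_pos: [0.6237, 0.127, 0.0959]
tcp_rot: [180.0, -0.0, 91.4]
wrist_force: [0.9, -0.1, -7.0]
opening: 0.0238
```

Call:
{"op": "play_rows", "data": {
  "commands": "0 0 0 -0.5 0;0 0 0 -0.5 0;0 0 0 -1 0;0 0 0 -1 0;0 0 0 -1 0"
}}

```text
time: 9.15
ee_pos: [0.6238, 0.127, 0.0958]
tcp_rot: [179.9, -0.0, 91.4]
wrist_force: [-5.4, -0.6, 6.5]
opening: 0.0241
```

Call:
{"op": "play_rows", "data": {
  "commands": "0 0 0 0.5 0;0 0 0 0.5 0;0.4 0 0 0.5 0;0.5 0 0 0.5 0;0.7 0 0 0.5 0;1 0 0 0.5 0;1 0 0 0.5 0;1 0 0 0.5 0;1 0 0 0.5 0;1 0 0 0.5 0"
}}

```text
time: 9.98
ee_pos: [0.6237, 0.127, 0.0953]
tcp_rot: [180.0, -0.0, 91.4]
wrist_force: [-0.3, 0.6, 0.1]
opening: 0.0855
```

```bash
python3 - <<'E'
from h import *
o=get_obs();print(o['time'],o['ee_pos'],o['tcp_rot'],o['wrist_force'],o['opening'])
for n in ('wrist','side'): cv2.imwrite(f'pics/{n}6.png',camera(n)[:,:,::-1])
crop('pics/side6.png','pics/s_6.png',150,60,180,150,4)
E
```

```text
9.9833 [0.62369662 0.12698828 0.09526762] [ 1.79997950e+02 -7.21232978e-04  9.14080409e+01] [-0.32564667  0.56304869  0.09046383] 0.08545287341875009
```

View pics/wrist6.png

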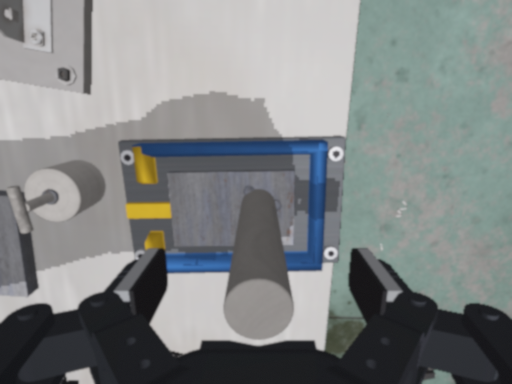

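View pics/s_6.png

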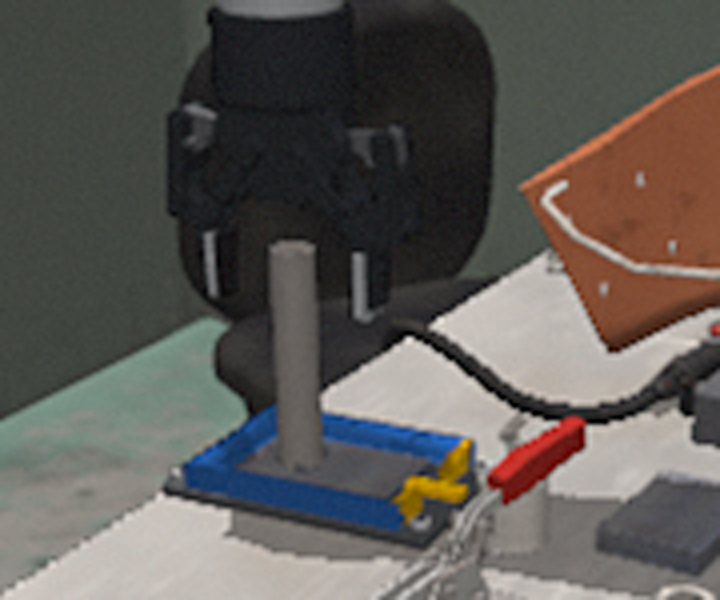

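Released and seated. Retreat upward and verify.

Call:
{"op": "play_rows", "data": {
  "commands": "1 0 0 10 0;1 0 0 25 0;1 0 0 45 0;1 0 0 75 0;1 0 0 105 0;1 0 0 135 0;1 0 0 165 0;1 0 0 165 0;1 0 0 165 0;1 0 0 165 0"
}}

```text
time: 10.92
ee_pos: [0.6237, 0.127, 0.2602]
tcp_rot: [180.0, -0.0, 91.4]
wrist_force: [-1.0, -0.9, -0.8]
opening: 0.0851
```

```bash
python3 - <<'E'
from fit import *
o=get_obs();print(o['time'],o['ee_pos'],o['tcp_rot'],o['wrist_force'],o['opening'])
for n in ('wrist','side','top'): cv2.imwrite(f'pics/{n}7.png',camera(n)[:,:,::-1])
C=cam('wrist',o);S=cam('side')
def tr(p,l):
    a=np.radians(p[2]);c,s=np.cos(a),np.sin(a);return [p[0]+c*l[0]-s*l[1],p[1]+s*l[0]+c*l[1],l[2]]
w=(.604,.1227,-178.4)
for l in [(-.02,-.004,.142),(-.048,-.03,.014),(.048,-.03,.014),(.048,.03,.014),(.082,0,.014)]: print(l,((proj(C,tr(w,l))-[140,120])*4).round(0),((proj(S,tr(w,l))-[150,60])*4).round())
crop('pics/side7.png','pics/s_7.png',150,60,180,150,4)
crop('pics/wrist7.png','pics/w_7.png',140,120,190,150,4)
E
```

```text
10.9167 [0.62370584 0.12700668 0.26024594] [ 1.79992044e+02 -1.78871875e-03  9.14118448e+01] [-1.04361542 -0.92337651 -0.75698791] 0.08510363296906308
(-0.02, -0.004, 0.142) [473. 289.] [290. 246.]
(-0.048, -0.03, 0.014) [562. 100.] [235. 468.]
(0.048, -0.03, 0.014) [255. 101.] [382. 499.]
(0.048, 0.03, 0.014) [264. 286.] [431. 459.]
(0.082, 0, 0.014) [153. 196.] [461. 490.]
```

View pics/w_7.png

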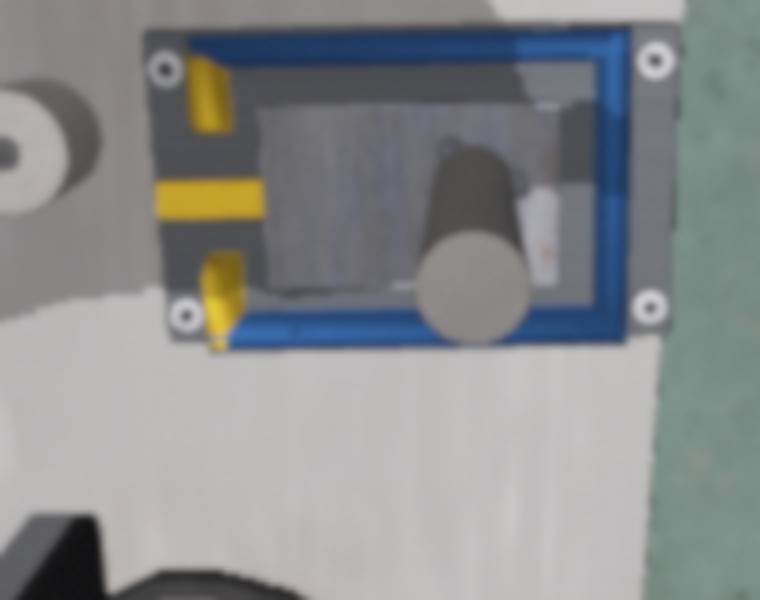

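View pics/s_7.png

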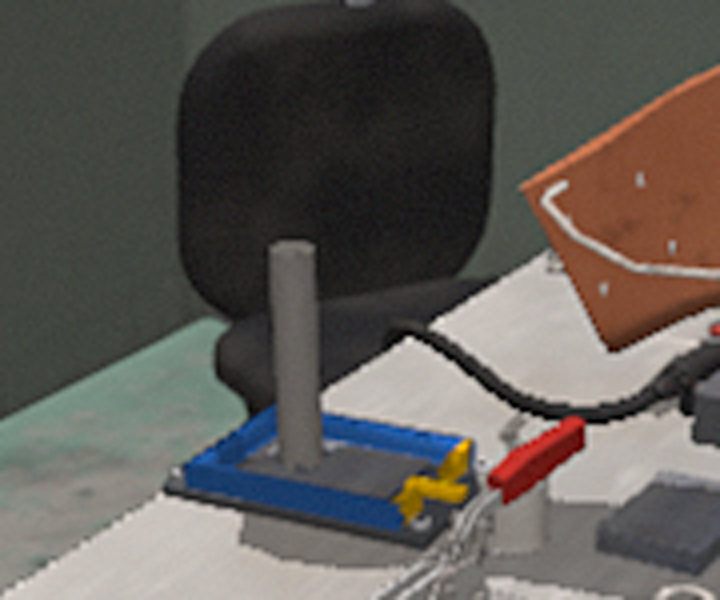

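View pics/top7.png

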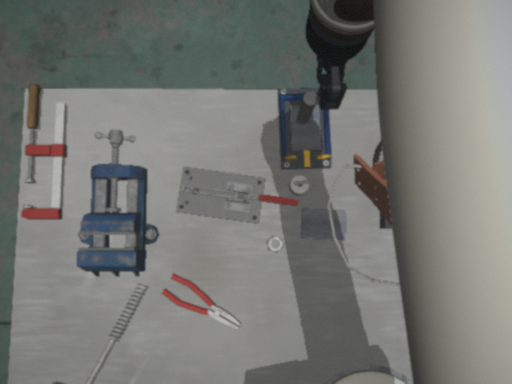

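```bash
python3 -c "
from workcell import *
print(job_done())"
```

```text
the job is handed in; nothing more can be done
None
```

The post is loaded in the blue nest with its yellow tab in the yellow notch, and I handed the job in at about 11 s of the 38 s allowed.

- **Handling:** I gripped the bar near its top with 100 N, lifted it and turned it 37.7° clockwise. I lowered it until the plate touched the nest floor (about 14 N), let go and backed off straight up to a TCP height of 0.26 m.
- **Last checks:** In the wrist and side pictures after letting go, the plate lies inside the pocket. The bar stands upright, its top within about 0.5 mm of where a fully seated post should be.
- **Bystanders:** The blank, the mandrel and the nut look unmoved in the top view.
- **Force:** The highest wrist force reading I saw was under 10 N. No check failed or disagreed.

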